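# Edge the melamine plate off the shelf and cover the tumbler with it

### The arm

A 6-joint arm with a two-finger parallel gripper is mounted at the origin on the work surface. World frame = base frame: x ahead of the robot, y to its left, z up, the work surface at z = 0. Lengths are in m, angles in rad, forces in N, time in s.
With the tool pointing down it reaches from about 0.325 to 0.875 m from the base axis. Payload 4.4 kg.
Tool frame: the origin (TCP) lies between the finger pads; the fingertips stand ahead of it and the grasp point (between the pads) lies 8 mm behind it (bot.finger_overhang is the z of the fingertips in the tool frame, in m); z points along the fingers, y is the line along which they close (so a half turn about z gives the same grasp; the last joint's range is limited). The gripper opens to 85 mm and grips with 20 to 120 N. Pads are 22 mm wide; open, the fingers measure 114 mm over their backs; the gripper's body (76 mm by 85 mm) begins 54 mm behind the grasp point. The pads swing forward as they close: fully open they stand 13 mm farther back than shut.
Start: joints at [1.159, 0.207, 1.542, -0, 1.393, -0.15], TCP at [0.149, 0.555, 0.242] pointing down, gripper open.
Joint ranges: [-2.73, 2.73], [-0.86, 2.22], [0.23, 2.46], [-1.11, 4.25], [0.08, 2.63], [-2.82, 2.82]. Speed limits (rad/s): [2.79, 2.79, 3.14, 3.14, 3.14, 3.14].

### API

Orientations are given as a unit quaternion [x, y, z, w].
In Python, from bench import bot, grab_frame, calibration, sign_off, nets gives the robot as it stands.
- The arm moves only by the tool jog_arm, never from a script. Its argument "commands" is a list that holds one entry, the list of rows, each a list of 7 numbers: the shift along the tool's x, y, z in m, then the turn, a rotation vector about the tool's x, y, z in rad, then the closure, from -1 (fully open) to 1 (shut). A call has 1 to 8 rows; each row shifts and turns the commanded pose from where the row before left it, along the tool's axes as they then stand; what a row does not reach is not made up. A row lasts 1/8 s, in which the tool goes at most 62.5 mm and 10.7 degrees, less where a joint would pass 70% of its speed; a pose out of reach is approached as far as the arm can. A call is refused whole if a number of a shift passes 0.0625 or a number of a turn 0.188, either way. A call with a gripper value outside its range is refused whole. The fingers move at their own pace and stop on an object; the grip force is fixed at half the most. Time passes only in rows, so rows that do not move let the fingers close. It gives the time, the measured TCP pose, the force, the opening and the grip force at its end, in the units of the state.
- bot.sense(): the state, without advancing time (a new reading comes with each control period).
- grab_frame(name): name is "side" or "top" or "wrist"; returns the picture (384x512x3 uint8, red, green, blue); there is no depth.
- calibration(name): a dict with "fx", "fy", "cx", "cy" (pixels), "extrinsics" (4x4, takes a point from camera to world coordinates). Camera axes: x right, y down, z forward; pixel columns grow to the right and rows downward; lengths in m; the calibration is good to about 2 mm. The wrist camera is an equidistant fisheye: a pixel r from the principal point sees the ray r / f radians off the axis. A picture is of the moment at which its call begins: read the wrist's pose just before it. calibration takes no time and is no camera call; for the wrist camera it gives the pose at the moment of the call.
- sign_off(): hands the job in; it is judged then, once.
Trained networks look in the newest picture that a camera, given by its name, has taken for a name from the list of things; names that differ only in an ending like _2 or _b are one class to them, and where a whole thing is asked for, a point or a joint stands for the part that bears it (a point fixed in the world has none). Each returns a list of dicts, best first, with "conf" (0 to 1); they miss things now and then, are a little off and sometimes report something else, mostly with a low value. They report only what shows in the picture. A call takes as long as a camera call. They do not tell look-alikes from the thing itself.
- nets.outline_of(camera, thing): "mask" (384x512 bool, what is visible of it) and "bbox" ([left, top, right, bottom] in pixels, round what is visible of it).
The state is a dict: "clock": time; "q": joint angles; "dq": joint speeds; "effort": joint torques, N m; "tcp_pos": TCP position; "eef_rot": TCP orientation; "contact_force": force on the tool from outside, world axes, zero at the start; "wrist_torque": the same for the moment, N m; "finger_gap": finger opening in m; "finger_force": force on a finger pad.
Only numpy, scipy, OpenCV 4.12 (cv2) and the standard library are available. Lean on these libraries where they do the work, as an engineer would, in place of code of your own. Each camera call takes 0.05 s, during which the arm holds its last target. There are 200 camera calls.

### The job

Cover the open steel tumbler with the oblong melamine plate, which lies in a bay of the grey shelf where no finger gets round or under it. Pressing it only lightly, edge it straight out over the shelf's front edge until about 5 cm overhangs while it still lies flat on the shelf, then pinch the overhanging end across its width and lift it off. Lay it gently, level and centred, across the mouth of the tumbler and let go, leaving the tumbler standing where it is and everything else undisturbed.

Things in the scene. Friction and masses are not known exactly. Their poses are not given: they have to be found in the camera images.
- shelf: Low grey plastic shelf unit, fixed, hard and rigid. Origin: at worktop height, straight below the middle of the deck's front edge. x points from the front edge into the shelf (away from the robot), y left, z up. Flat level deck 120 mm above the worktop, x 0 to 225 mm, y -93 to 223 mm. The part y 92 to 223 carries sippy cup and canister.
- deck_edge (a point): Point on the deck surface, middle of its front edge, axes as the shelf. Two bays, 80 mm wide inside, centred 44 mm left and 44 mm right of it, are open at the front; dividers 8 mm wide and 14 mm high run along their sides, a lip 24 mm high closes them 213 mm behind. Ahead of the edge there is free space down to the worktop. The plate pressed on the deck with over 22 N counts as damage.
- plate: Oblong flat rectangular melamine plate, 180 x 66 x 7 mm (red), 0.16 to 0.28 kg, lying in one of the bays (either), front end 10 to 24 mm behind the edge. Origin: centre of its underside; x along its length (to the back of the shelf), z up. Closed fingertips pressing about 8 to 12 N near its middle drag it along; less may slip.
- plate_front (a point): Middle of the lower edge of the plate's front end (the end nearest the robot at the start), 90 mm from its origin along its -x.
- tumbler: Open steel tumbler standing loose on the worktop, right of the shelf: 85 mm high, 52 mm outside diameter at the mouth, wall 3 mm, 0.3 kg. Origin: centre of its underside.
- tumbler_rim (a point): Centre of the tumbler's mouth, at rim height (85 mm above its underside).
- breadboard: Bystander: small wooden bread board, 140 x 60 x 12 mm, lying in the other bay. Origin: centre of its underside.
- sippy: Bystander: transparent sippy cup with spout and button lid, 72 mm wide, 122 mm high, standing on the wide left part of the deck. Origin: centre of its underside.
- canister: Bystander: aluminium canister with screw lid, 76 mm wide, 107 mm high, on the wide left part of the deck behind the sippy cup. Origin: centre of its underside.
- peg: Bystander: plastic spring clothes peg, 75 mm long, 11 mm high, lying on the worktop. Origin: centre of its underside.
- spoon: Bystander: wooden spoon, 170 mm long, lying on the worktop.
- jar: Bystander: glass jar, 60 mm wide, 70 mm high, on the worktop behind the tumbler. Origin: centre of its underside.
- mug: Bystander: white mug, 76 mm wide, 70 mm high, on the worktop. Origin: centre of its underside.
- bowl: Bystander: bowl, 130 mm wide, 50 mm high, on the worktop. Origin: centre of its underside.
There are look-alikes about, which are no part of the job. Several things have the shape of the plate; the one meant has the colours described above.

How it is judged:
On the way, in this order (a step that is already met when the one before it is completed fails the run):
1. the plate overhangs the shelf's front edge by more than 30 mm (and less than 85 mm) while it lies flat on the deck (x of plate_front in the frame of shelf between -0.085 and -0.03 m and angle between plate's own z axis and vertical below 0.06 rad and z of plate in the frame of shelf below 0.124 m and contact force between plate and shelf above 0.5 N), for 0.2 s.
2. the plate is held between the fingers, lifted clear off the shelf (contact force between the fingers and plate above 2 N and z of plate in the frame of shelf above 0.14 m), for 0.2 s.
At the end, for the whole second after the job is handed in: The plate rests level (within about 3 degrees) on the rim of the upright tumbler, at rest and released; the centre of the mouth lies within 24 mm of the plate's middle along its length and within 8 mm across it, so that the plate covers the mouth (x of tumbler_rim in the frame of plate between -0.024 and 0.024 m and y of tumbler_rim in the frame of plate between -0.008 and 0.008 m and z of tumbler_rim in the frame of plate between -0.004 and 0.003 m and angle between each of plate, tumbler's own z axis and vertical below 0.06 rad and height (world z) of tumbler below 0.005 m and contact force between plate and tumbler above 0.5 N and linear speed of each of plate, tumbler below 0.01 m/s); the robot touches nothing.
It fails at once if the plate is pressed on the shelf with more than 22 N (contact force between plate and shelf above 22 N).
It fails at once if the plate is pressed or dropped on the tumbler with more than 15 N (contact force between plate and tumbler above 15 N).
It fails at once if the plate falls or is put lower than the tumbler's rim (height (world z) of plate below 0.07 m).
It fails at once if the tumbler is knocked: tipped by more than 10 degrees or shifted by more than 30 mm (angle between tumbler's own z axis and vertical above 0.17 rad or distance of tumbler from where it was at the start of the episode above 0.03 m).
It fails at once if a bystander is shifted by more than 25 mm (distance of any of breadboard, sippy, canister, peg, spoon, jar, mug, bowl from where it was at the start of the episode above 0.025 m).
It also fails if it takes over 67 s, if anything falls off the work surface, if the arm or the gripper's body presses on something with over 40 N, if the wrist force passes 120 N, or if a joint passes its speed limit or range.

## Working session

There is one attempt and no reset: what is moved stays moved. The work goes in short steps, Python scripts to look and compute and a tool call to move; the robot and the scene stay as the last step left them, time stands still between calls to the robot, and variables do not carry over. Pictures are saved under pics/ and viewed, at most 12 in all, crops included, and the job is handed in when it is done.

Besides the shell and the picture viewer there is one more tool, called as name([rows], argument=value, ...), one row to a line, values as JSON. jog_arm: Moves the arm, as the interface text tells. Its arguments: {"type":"object","properties":{"commands":{"type":"array"}},"required":["commands"]}

```bash
mkdir -p pics; python3 - <<'E'
from bench import *
import cv2,numpy as np
s=bot.sense(); print({k:np.round(v,3) for k,v in s.items()}, bot.finger_overhang)
a=[]
for n in ("side","top"):
    im=grab_frame(n); cv2.imwrite(f'pics/{n}0.png',im[...,::-1]); c=calibration(n); print(n,c['fx'],c['fy'],c['cx'],c['cy'],np.round(c['extrinsics'],3).tolist())
    for t in ("plate","tumbler","shelf","breadboard"):
        for d in nets.outline_of(n,t)[:4]: print(n,t,round(d['conf'],2),d['bbox'])
E
```

```text
{'clock': np.float64(0.0), 'q': array([ 1.158,  0.207,  1.543, -0.   ,  1.394, -0.151]), 'dq': array([ 0.002,  0.001,  0.001,  0.   ,  0.001, -0.001]), 'effort': array([-1.0000e-03, -3.8303e+01, -2.9159e+01, -0.0000e+00,  1.1000e-02,
        0.0000e+00]), 'tcp_pos': array([0.149, 0.555, 0.241]), 'eef_rot': array([ 0.131,  0.991, -0.001, -0.   ]), 'contact_force': array([-0.429, -1.335,  0.763]), 'wrist_torque': array([-0.019, -0.047, -0.025]), 'finger_force': np.float64(0.0), 'finger_gap': np.float64(0.086)} 0.011
side 383.70134394752995 383.70134394752995 255.49009140945594 190.88335676237898 [[0.857, -0.332, 0.393, 0.041], [-0.515, -0.55, 0.658, -0.796], [-0.002, -0.766, -0.642, 0.87], [0.0, 0.0, 0.0, 1.0]]
side plate 0.95 [251.6, 148.6, 302.6, 177.7]
side plate 0.87 [165.9, 194.1, 226.4, 224.5]
side tumbler 0.57 [302.7, 241.0, 322.4, 273.9]
side shelf 0.57 [208.6, 117.9, 315.5, 207.7]
side breadboard 0.94 [242.8, 140.6, 284.7, 161.1]
top 370.5315784525341 370.5315784525341 249.67593892740916 186.87294987183884 [[0.004, -0.993, 0.121, 0.401], [-1.0, -0.007, -0.025, -0.009], [0.025, -0.121, -0.992, 1.155], [0.0, 0.0, 0.0, 1.0]]
top plate 0.95 [201.2, 116.7, 224.8, 178.6]
top plate 0.94 [189.0, 221.4, 216.9, 277.6]
top plate 0.63 [123.0, 106.5, 237.6, 200.0]
top tumbler 0.64 [318.9, 178.9, 339.9, 198.7]
top shelf 0.89 [121.1, 107.2, 236.1, 198.8]
top breadboard 0.96 [174.8, 124.8, 199.4, 174.5]
```

View pics/top0.png

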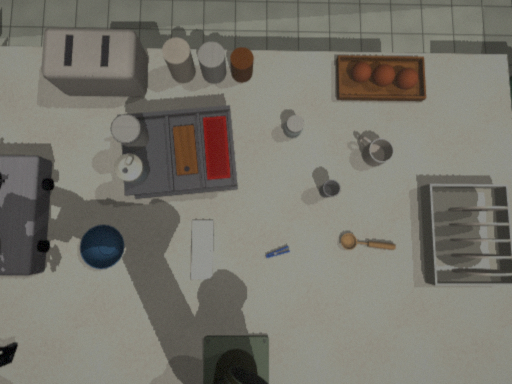

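View pics/side0.png

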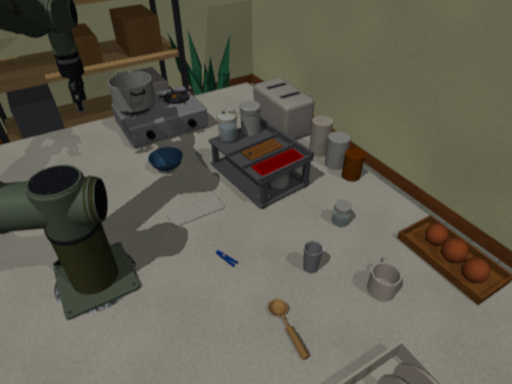

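The plate is red, in the right-hand bay: top view about (217,148), front end at row 180, bottom edge. The bread board is at (186,150) and the tumbler at (330,188). In the side view the plate is at (277,162) and the tumbler at (312,257).

```bash
cat > h.py <<'E'
from bench import *
import cv2,numpy as np
def toplane(n,px,z):
    c=calibration(n);E=c['extrinsics'];px=np.atleast_2d(np.asarray(px,float))
    d=np.c_[(px[:,0]-c['cx'])/c['fx'],(px[:,1]-c['cy'])/c['fy'],np.ones(len(px))]@E[:3,:3].T
    return (E[:3,3]+d*((z-E[2,3])/d[:,2])[:,None])[:,:2]
def redrect(n,im,z,box):
    h=cv2.cvtColor(im,cv2.COLOR_RGB2HSV); m=((h[...,0]<6)|(h[...,0]>174))&(h[...,1]>170)&(h[...,2]>60)
    k=np.zeros_like(m);l,t,r,b=box;k[t:b,l:r]=1;m&=k
    N,lab,st,_=cv2.connectedComponentsWithStats(m.astype(np.uint8));i=1+st[1:,4].argmax()
    cs,_=cv2.findContours((lab==i).astype(np.uint8),cv2.RETR_EXTERNAL,cv2.CHAIN_APPROX_NONE)
    p=toplane(n,np.vstack(cs)[:,0],z); (c,wh,a)=cv2.minAreaRect((p*1000).astype(np.float32))
    if wh[0]<wh[1]: wh=wh[::-1];a+=90
    a=(a+90)%180-90
    return np.round(c,1),np.round(wh,1),round(a,2)
E
python3 - <<'E'
from h import *
for n,box in (("top",(195,100,240,200)),("side",(230,130,320,200))):
    im=grab_frame(n); print(n,redrect(n,im,.127,box))
    best=nets.outline_of(n,"tumbler")
    for d in best[:2]:
        m=d['mask'].astype(np.uint8);print(d['conf'],d['bbox'])
        ys,xs=np.nonzero(m)
        if n=="top": print('tum px mean',xs.mean(),ys.mean(), toplane(n,[xs.mean(),ys.mean()],.085),toplane(n,[xs.mean(),ys.mean()],.0))
    d=nets.outline_of(n,"shelf")[0]['mask'].astype(np.uint8)
    if n=="top":
        cs,_=cv2.findContours(d,cv2.RETR_EXTERNAL,cv2.CHAIN_APPROX_NONE);c=max(cs,key=cv2.contourArea)
        p=toplane(n,c[:,0],.125);print(cv2.minAreaRect((p*1000).astype(np.float32)))
    crop=im[165:215,300:360] if n=="top" else im[230:285,285:340]
    crop2=im[100:205,115:245] if n=="top" else im[120:215,200:325]
    A=cv2.resize(crop,(400,400),interpolation=cv2.INTER_CUBIC);B=cv2.resize(crop2,(400,400),interpolation=cv2.INTER_CUBIC)
    globals()['O'+n]=np.hstack([A,B])
cv2.imwrite('pics/c1.png',cv2.resize(np.vstack([Otop,Oside]),(600,600))[...,::-1])
E
```

```text
top (array([639.9,  61. ]), array([176.5,  63.4]), 5.21)
0.85 [316.4, 179.1, 340.5, 199.4]
tum px mean 329.0353697749196 188.53376205787782 [[ 0.52879799 -0.26769855]] [[ 0.53895385 -0.28824524]]
((627.7615966796875, 168.03457641601562), (247.47360229492188, 313.4730224609375), 5.508642673492432)
side (array([638.9,  59.9]), array([179.5,  63. ]), 5.71)
0.6 [303.8, 237.4, 323.8, 270.1]
```

View pics/c1.png

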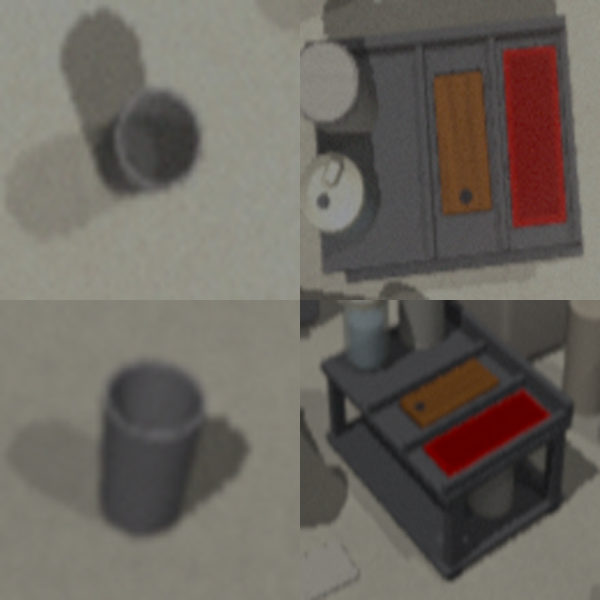

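```bash
python3 - <<'E'
from h import *
def proj(n,P):
    c=calibration(n);E=np.linalg.inv(c['extrinsics']);p=E[:3,:3]@P+E[:3,3];return c['fx']*p[0]/p[2]+c['cx'],c['fy']*p[1]/p[2]+c['cy']
print('rim top',toplane('top',[331.3,187.9],.085),'side',toplane('side',[312.8,247.9],.085))
a=np.radians(5.4);u=np.array([np.cos(a),np.sin(a)]);v=np.array([-u[1],u[0]])
for n in('top','side'):
    g=grab_frame(n).astype(np.float32).mean(2);
    s=np.arange(-170,-70,4);row=[]
    for t in s:
        w=[]
        for l in np.arange(-20,21,5):
            q=np.array([.6395,.0605])+u*t/1000+v*l/1000;x,y=proj(n,np.array([*q,.12]));w.append(cv2.getRectSubPix(g,(1,1),(x,y))[0,0])
        row.append(np.mean(w))
    print(n,[(int(t),round(float(r))) for t,r in zip(s,row)])
for t in('jar','mug','peg'):
    for d in nets.outline_of('top',t)[:1]:
        b=d['bbox'];print(t,toplane('top',[(b[0]+b[2])/2,(b[1]+b[3])/2],.04))
E
```

```text
rim top [[ 0.53071479 -0.27440311]] side [[ 0.53138386 -0.27813535]]
top [(-170, 141), (-166, 140), (-162, 141), (-158, 140), (-154, 140), (-150, 141), (-146, 139), (-142, 139), (-138, 137), (-134, 136), (-130, 133), (-126, 119), (-122, 89), (-118, 76), (-114, 73), (-110, 76), (-106, 84), (-102, 85), (-98, 85), (-94, 84), (-90, 78), (-86, 66), (-82, 64), (-78, 57), (-74, 55)]
side [(-170, 56), (-166, 56), (-162, 56), (-158, 56), (-154, 56), (-150, 56), (-146, 56), (-142, 56), (-138, 56), (-134, 56), (-130, 52), (-126, 41), (-122, 32), (-118, 35), (-114, 46), (-110, 58), (-106, 65), (-102, 66), (-98, 66), (-94, 65), (-90, 60), (-86, 51), (-82, 40), (-78, 37), (-74, 34)]
jar [[ 0.73048379 -0.17437169]]
mug [[ 0.64844262 -0.43643888]]
```

jog_arm([
  [[0,0,0,0,0,-0.18,1],[0,0,0,0,0,-0.176,1],[0.0,-0.06,0,0,0,0,1],[-0.06,-0.06,0,0,0,0,1],[-0.06,-0.06,0,0,0,0,1],[-0.06,-0.06,0,0,0,0,1],[-0.06,-0.06,0,0,0,0,1],[-0.06,-0.06,0,0,0,0,1]],
])

```text
clock: 2.05
tcp_pos: [0.3967, 0.2951, 0.2427]
eef_rot: [-0.047, 0.999, 0.0, 0.001]
contact_force: [1.1, 1.5, -0.1]
finger_gap: 0.0002
finger_force: 0.0
```

jog_arm([
  [[0,-0.06,0,0,0,0,1],[0,-0.06,0,0,0,0,1],[-0.05,-0.06,0,0,0,0,1],[-0.06,-0.06,0,0,0,0,1],[-0.06,-0.017,0,0,0,0,1],[-0.05,0,0.03,0,0,0,1],[0,0,0.055,0,0,0,1],[0,0,0,0,0,0,1]],
])

```text
clock: 3.05
tcp_pos: [0.6058, 0.0864, 0.1513]
eef_rot: [-0.047, 0.999, 0.0, -0.007]
contact_force: [-0.3, 0.1, 0.3]
finger_gap: -0.0
finger_force: 0.0
```

jog_arm([
  [[-0.016,-0.015,0,0,0,0,1],[-0.015,-0.014,0,0,0,0,1],[0,0,0,0,0,0,1],[0,0,0,0,0,0,1]],
])

```text
clock: 3.55
tcp_pos: [0.6436, 0.0611, 0.1589]
eef_rot: [-0.047, 0.999, 0.0, 0.001]
contact_force: [0.3, 0.2, -0.2]
finger_gap: 0.0002
finger_force: 0.0
```

jog_arm([
  [[0.003,0,0.01,0,0,0,1],[0,0,0.007,0,0,0,1],[0,0,0,0,0,0,1],[0,0,0.001,0,0,0,1],[0,0,0,0,0,0,1]],
])

```text
clock: 4.18
tcp_pos: [0.6408, 0.0603, 0.1393]
eef_rot: [-0.047, 0.999, 0.0, -0.0]
contact_force: [-1.0, 0.5, -0.2]
finger_gap: 0.0001
finger_force: 0.0
```

jog_arm([
  [[0,0,0.001,0,0,0,1],[0,0,0,0,0,0,1]],
])

```text
clock: 4.42
tcp_pos: [0.6408, 0.0603, 0.1383]
eef_rot: [-0.047, 0.999, -0.0, 0.0]
contact_force: [0.8, -0.4, -0.2]
finger_gap: 0.0001
finger_force: 0.0
```

jog_arm([
  [[0,0,0.001,0,0,0,1],[0,0,0,0,0,0,1]],
])

```text
clock: 4.68
tcp_pos: [0.6409, 0.0603, 0.1381]
eef_rot: [-0.047, 0.999, -0.0, 0.0]
contact_force: [-1.5, -0.3, 5.2]
finger_gap: -0.0001
finger_force: 2.3
```

jog_arm([
  [[0,0,0.0007,0,0,0,1],[0,0,0,0,0,0,1]],
])

```text
clock: 4.92
tcp_pos: [0.641, 0.0603, 0.1381]
eef_rot: [-0.047, 0.999, -0.0, 0.0]
contact_force: [-2.6, -0.3, 7.1]
finger_gap: 0.0003
finger_force: 3.7
```

jog_arm([
  [[0.003,0,0,0,0,0,1],[0.005,0,0,0,0,0,1],[0.005,0,0,0,0,0,1]],
])

```text
clock: 5.3
tcp_pos: [0.6295, 0.059, 0.1381]
eef_rot: [-0.047, 0.999, -0.0, 0.002]
contact_force: [2.9, -0.1, 5.5]
finger_gap: 0.0003
finger_force: 2.8
```

Increase slightly and continue.

jog_arm([
  [[0.004,0,0.0006,0,0,0,1],[0.005,0,0,0,0,0,1]],
])

```text
clock: 5.55
tcp_pos: [0.6212, 0.0581, 0.1381]
eef_rot: [-0.047, 0.999, -0.0, 0.003]
contact_force: [3.1, 0.8, 7.1]
finger_gap: 0.0002
finger_force: 3.4
```

```bash
python3 - <<'E'
from h import *
im=grab_frame('side');print(redrect('side',im,.127,(200,130,320,220)), bot.sense()['contact_force'])
cv2.imwrite('pics/s2.png',cv2.resize(im[100:230,180:330],(600,520))[...,::-1])
E
```

```text
(array([618.7,  57.4]), array([179.5,  66.3]), 6.36) [ 1.96889327 -0.08663384  6.34836947]
```

View pics/s2.png

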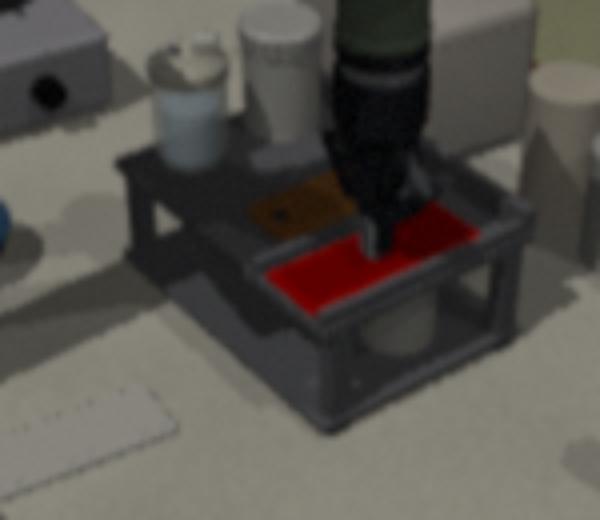

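The plate follows the finger: it has moved 20 mm and its front end is now at the shelf edge, pixel (290,300) in the crop.

jog_arm([
  [[0.005,0,0.0003,0,0,0,1],[0.005,0,0,0,0,0,1],[0.005,0,0,0,0,0,1],[0.005,0,0,0,0,0,1]],
])

```text
clock: 6.1
tcp_pos: [0.6016, 0.0562, 0.1381]
eef_rot: [-0.047, 0.999, -0.0, 0.004]
contact_force: [3.1, -0.1, 7.2]
finger_gap: -0.0
finger_force: 3.7
```

jog_arm([
  [[0.005,0,0,0,0,0,1],[0.005,0,0,0,0,0,1],[0.005,0,0,0,0,0,1],[0.005,0,0,0,0,0,1]],
])

```text
clock: 6.6
tcp_pos: [0.5817, 0.0543, 0.1381]
eef_rot: [-0.047, 0.999, -0.0, 0.004]
contact_force: [3.7, 0.3, 8.1]
finger_gap: -0.0002
finger_force: 3.8
```

```bash
python3 - <<'E'
from h import *
im=grab_frame('side');print(redrect('side',im,.127,(180,130,320,240)), bot.sense()['contact_force'])
im=grab_frame('top');print(redrect('top',im,.127,(190,100,245,240)))
E
```

```text
(array([548.6,  50.4]), array([122.1,  71. ]), 7.82) [2.53113834 0.26318501 8.08932459]
(array([535.6,  61.1]), array([70.4, 47.5]), 0.74)
```

jog_arm([
  [[0.005,0,0,0,0,0,1],[0.005,0,0,0,0,0,1],[0.005,0,0,0,0,0,1],[0.004,0,0,0,0,0,1],[0,0,0,0,0,0,1],[0,0,-0.002,0,0,0,1],[0,0,-0.02,0,0,0,1],[0,0,-0.03,0,0,0,0.5]],
])

```text
clock: 7.7
tcp_pos: [0.5575, 0.0528, 0.1854]
eef_rot: [-0.047, 0.999, 0.0, -0.003]
contact_force: [0.5, -0.1, 0.4]
finger_gap: 0.0169
finger_force: 0.0
```

jog_arm([
  [[0.06,0,-0.01,0,0,0,-1],[0.06,0,0,0,0,0,-1],[0.06,0,0,0,0,0,-1],[0,0,0,0,0,0,-1],[0,0,0,0,0,0,-1]],
])

```text
clock: 8.32
tcp_pos: [0.3808, 0.0357, 0.1975]
eef_rot: [-0.047, 0.999, -0.0, 0.0]
contact_force: [1.1, -0.4, -0.5]
finger_gap: 0.0858
finger_force: 0.0
```

```bash
python3 - <<'E'
from h import *
im=grab_frame('side');print(redrect('side',im,.127,(180,130,320,240)))
cv2.imwrite('pics/s3.png',cv2.resize(im[100:230,180:330],(600,520))[...,::-1])
im=grab_frame('top');print(redrect('top',im,.127,(190,100,245,240)))
E
```

```text
(array([562.3,  45.9]), array([177.4,  68.7]), 3.39)
(array([562.7,  53.4]), array([174.4,  63.3]), 4.69)
```

View pics/s3.png

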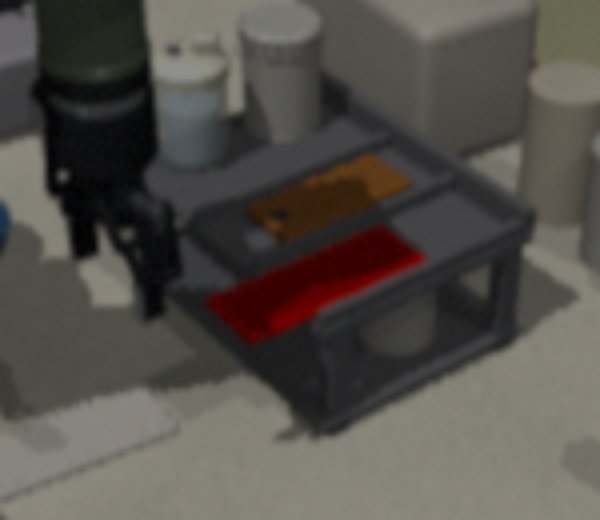

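Plate lies flat with about 55 mm overhanging, front end at about (210–250, 300–340) in the crop.

jog_arm([
  [[-0.05,0,0,0,0,0,-1],[-0.05,0,0,0,0,0,-1],[-0.0285,0,0,0,0,0,-1],[0,0,0,0,0,0,-1],[0,0,0.02,0,0,0,-1],[0,0,0,0,0,0,-1]],
])

```text
clock: 9.18
tcp_pos: [0.5069, 0.048, 0.1757]
eef_rot: [-0.047, 0.999, 0.0, -0.003]
contact_force: [0.5, -0.2, -0.6]
finger_gap: 0.0854
finger_force: 0.0
```

```bash
python3 - <<'E'
from h import *
s=bot.sense();print(s['tcp_pos'],s['contact_force'])
im=grab_frame('wrist')
cv2.imwrite('pics/w1.png',im[...,::-1])
E
```

```text
[0.50692159 0.04797897 0.17570451] [ 0.52016023 -0.19669915 -0.55946726]
```

View pics/w1.png

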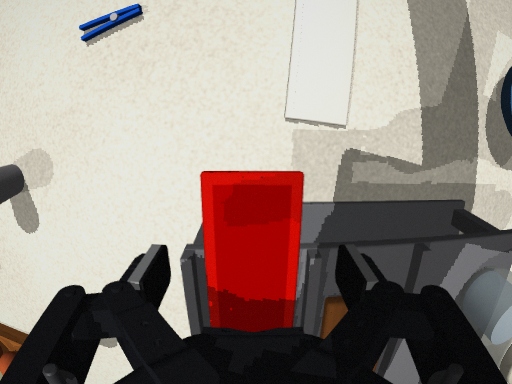

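The plate's overhanging end is centred between the fingers (plate columns 202–302, fingers 168 and 340). The shelf edge shows at about row 245.

```bash
python3 - <<'E'
from h import *
c=calibration('wrist');E=np.linalg.inv(c['extrinsics']);s=bot.sense()
def pr(P):
    p=E[:3,:3]@P+E[:3,3];r=np.hypot(p[0],p[1]);t=np.arctan2(r,p[2]);return np.round([c['cx']+c['fx']*t*p[0]/r,c['cy']+c['fx']*t*p[1]/r],1)
a=np.radians(5.4);u=np.array([np.cos(a),np.sin(a)]);v=np.array([-u[1],u[0]])
f=np.array([.473,.0443])
for l in(-.033,.033): print('plate front',pr(np.array([*(f+v*l),.127])))
e=np.array([.529,.050])
for l,z in((-.044,.134),(-.044,.12),(.044,.134),(.044,.12),(.13,.12)): print('edge',l,z,pr(np.array([*(e+v*l),z])))
E
```

```text
plate front [198.4 167.9]
plate front [303.6 167.8]
edge -0.044 0.134 [186.1 253. ]
edge -0.044 0.12 [190.1 244. ]
edge 0.044 0.134 [317.4 253. ]
edge 0.044 0.12 [313.5 243.9]
edge 0.13 0.12 [417.6 239.4]
```

jog_arm([
  [[0,0,0.03,0,0,0,-1],[0,0,0.03,0,0,0,-1],[0,0,0.007,0,0,0,-1],[0,0,0,0,0,0,-1]],
])

```text
clock: 9.72
tcp_pos: [0.5091, 0.0478, 0.1113]
eef_rot: [-0.047, 0.999, -0.0, 0.0]
contact_force: [0.3, -1.0, 0.6]
finger_gap: 0.0856
finger_force: 0.0
```

jog_arm([
  [[0,0,0,0,0,0,1],[0,0,0,0,0,0,1],[0,0,0,0,0,0,1],[0,0,0,0,0,0,1],[0,0,0,0,0,0,1]],
])

```text
clock: 10.35
tcp_pos: [0.5102, 0.0477, 0.1127]
eef_rot: [-0.047, 0.999, -0.0, 0.002]
contact_force: [-1.7, -0.5, 6.3]
finger_gap: 0.0643
finger_force: 64.8
```

jog_arm([
  [[0,0,-0.003,0,0,0,1],[0,0,-0.008,0,0,0,1],[0,0,-0.015,0,0,0,1],[0,0,-0.02,0,0,0,1],[0,0,-0.02,0,0,0,1],[0,0,0,0,0,0,1],[0,0,0,0,0,0,1],[0,0,0,0,0,0,1]],
])

```text
clock: 11.35
tcp_pos: [0.508, 0.0479, 0.1756]
eef_rot: [-0.047, 0.999, 0.0, -0.001]
contact_force: [-0.1, 1.2, -2.2]
finger_gap: 0.0645
finger_force: 66.4
```

```bash
python3 - <<'E'
from h import *
s=bot.sense();print(s['tcp_pos'],s['contact_force'],s['wrist_torque'])
im=grab_frame('side')
A=cv2.resize(im[80:240,160:340],(720,600))
cv2.imwrite('pics/s4.png',A[...,::-1])
E
```

```text
[0.50795492 0.04788618 0.17557176] [-0.0503052   1.16542528 -2.16641272] [-0.04068143  0.0637108   0.00353448]
```

View pics/s4.png

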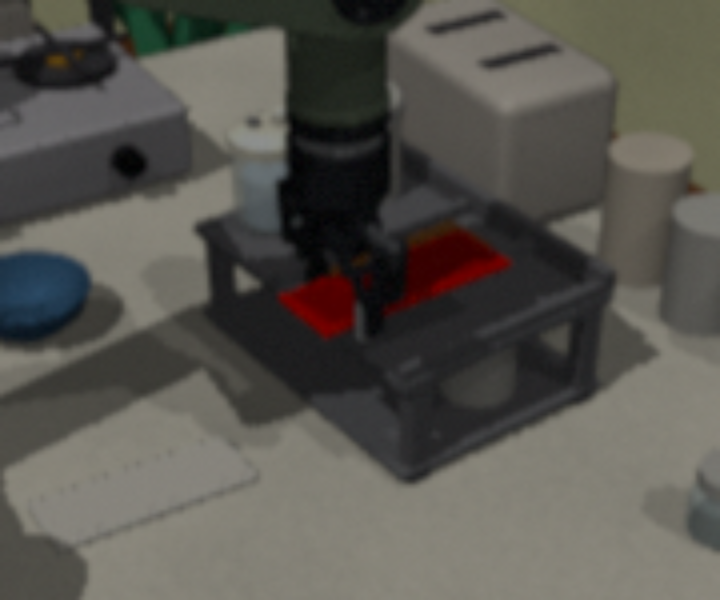

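Plate is lifted clear and looks about level (red outline from (280,298) to (508,262)). Next I carry it over the tumbler.

jog_arm([
  [[0.005,-0.01,0,0,0,0,1],[0.01,-0.025,0,0,0,0,1],[0.01,-0.035,0,0,0,0,1],[0.01,-0.04,0,0,0,0,1],[0.01,-0.04,0,0,0,0,1],[0.01,-0.04,0,0,0,0,1],[0.006,-0.04,0,0,0,0,1],[0,-0.035,0,0,0,0,1]],
])

```text
clock: 12.4
tcp_pos: [0.4719, -0.2237, 0.1764]
eef_rot: [-0.046, 0.999, 0.0, -0.0]
contact_force: [1.2, 0.3, -0.7]
finger_gap: 0.0644
finger_force: 66.5
```

jog_arm([
  [[0,-0.03,0.01,0,0,0,1],[0,-0.02,0.01,0,0,0,1],[0,-0.01,0.01,0,0,0,1],[0,0,0,0,0,0,1],[0,0,0,0,0,0,1],[0,0,0,0,0,0,1]],
])

```text
clock: 13.15
tcp_pos: [0.479, -0.2808, 0.1472]
eef_rot: [-0.048, 0.999, -0.0, 0.0]
contact_force: [-0.1, -0.0, -2.0]
finger_gap: 0.0644
finger_force: 66.5
```

```bash
cat > fit.py <<'E'
from h import *
from scipy.optimize import minimize
from scipy.spatial.transform import Rotation as Ro
def red(im):
    h=cv2.cvtColor(im,cv2.COLOR_RGB2HSV);m=((h[...,0]<6)|(h[...,0]>174))&(h[...,1]>170)&(h[...,2]>45)
    N,lab,st,_=cv2.connectedComponentsWithStats(m.astype(np.uint8));k=np.isin(lab,1+np.flatnonzero(st[1:,4]>40));return m&k
def fit(ims,x0,S=4):
    # params x,y,z(underside centre),yaw,pitch(back end up +),roll
    C=np.array([[a*.09,b*.033,c] for a in(-1,1) for b in(-1,1) for c in(0,.007)])
    data=[]
    for n,im in ims.items():
        c=calibration(n);data.append((c,np.linalg.inv(c['extrinsics']),red(im).astype(np.uint8),(im.max(2)<60).astype(np.uint8)))
    def cost(p):
        R=Ro.from_euler('ZYX',[p[3],-p[4],p[5]]).as_matrix();W=C@R.T+p[:3];J=0
        for c,E,m,dark in data:
            q=W@E[:3,:3].T+E[:3,3];uv=np.c_[c['fx']*q[:,0]/q[:,2]+c['cx'],c['fy']*q[:,1]/q[:,2]+c['cy']]
            h=cv2.convexHull(uv.astype(np.float32))[:,0];M=np.zeros((384*S,512*S),np.uint8)
            cv2.fillConvexPoly(M,np.round((h+.5)*S*16-8).astype(np.int32),1,shift=4)
            M=cv2.resize(M.astype(np.float32),(512,384),interpolation=cv2.INTER_AREA)
            J+=(m*(1-M)).sum()+(M*(1-m)*(1-dark)).sum()+.05*(M*(1-m)*dark).sum()
        return J
    best=None
    x0=np.array(x0)
    for st in(1,.5,.25):
        sx=np.vstack([x0]+[x0+np.eye(6)[i]*d*st for i,d in enumerate([.008,.008,.008,.06,.06,.03])])
        r=minimize(cost,x0,method='Nelder-Mead',options=dict(initial_simplex=sx,maxiter=250,xatol=1e-5,fatol=.01));x0=r.x
    return x0,r.fun
E
python3 - <<'E'
from fit import *
s=bot.sense();print(s['tcp_pos'],s['contact_force'],s['q'])
ims={n:grab_frame(n) for n in('side','top')}
t=s['tcp_pos'];x0=[t[0]+.053,t[1]+.005,t[2]+.008,.094,0,0]
mine={}
for n,im in ims.items():
    b=im.copy(); 
    # keep only region near the plate (red bystanders elsewhere)
    m=red(b);lab=cv2.connectedComponents(m.astype(np.uint8))[1]
    mine[n]=b;print(n,[(np.round(np.argwhere(lab==i).mean(0)),(lab==i).sum()) for i in range(1,lab.max()+1)])
p,f=fit(ims,x0);print(np.round(p,4),f)
A=cv2.resize(ims['side'][170:300,230:390],(640,520));cv2.imwrite('pics/s5.png',A[...,::-1])
E
```

```text
[ 0.47904228 -0.28076125  0.14718056] [-0.0791019  -0.02488855 -1.97476151] [-6.86068282e-01  2.61416679e-01  1.68324224e+00  1.27819599e-04
  1.19627650e+00 -2.35233085e+00]
side [(array([221., 331.]), np.int64(417)), (array([238., 296.]), np.int64(381))]
top [(array([165., 345.]), np.int64(110))]
[ 0.5308 -0.2765  0.1555  0.1317 -0.0757  0.0244] 1280.918701171875
```

View pics/s5.png

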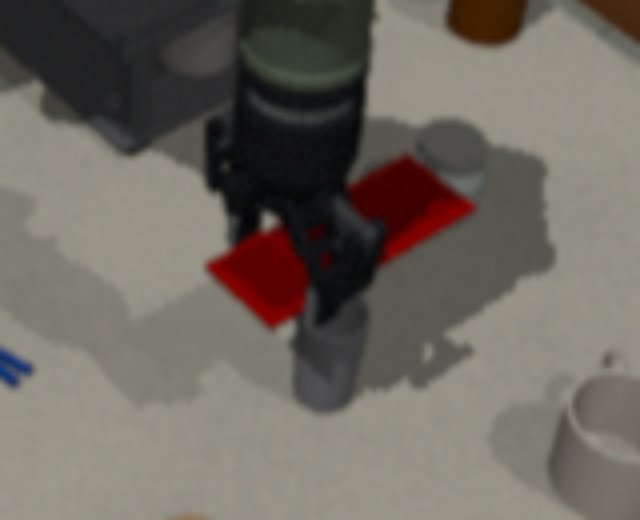

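The plate is above the tumbler, which still stands at (330,350) in the crop. The arm hides the plate in the top view, so I refine the pitch from the side view only.

```bash
python3 - <<'E'
from h import *
from scipy.optimize import least_squares
from scipy.spatial.transform import Rotation as Ro
c=calibration('side');E=np.linalg.inv(c['extrinsics']);K=np.array([[c['fx'],0,c['cx']],[0,c['fy'],c['cy']],[0,0,1]])
from fit import red
im=grab_frame('side');m=red(im)
cs,_=cv2.findContours(cv2.morphologyEx(m.astype(np.uint8),cv2.MORPH_CLOSE,np.ones((3,3))),cv2.RETR_EXTERNAL,cv2.CHAIN_APPROX_NONE)
P=np.vstack(cs)[:,0];P=P[P[:,1]<300].astype(float)
# keep contour points not next to the dark gripper
d=cv2.dilate((im.max(2)<55).astype(np.uint8),np.ones((5,5)));P=P[d[P[:,1].astype(int),P[:,0].astype(int)]==0];print(len(P))
C=np.array([[a*.09,b*.033,z] for a in(-1,1) for b in(-1,1) for z in(0,.007)])
def res(p,prior):
    R=Ro.from_euler('ZYX',[p[3],-p[4],p[5]]).as_matrix();q=(C@R.T+p[:3])@E[:3,:3].T+E[:3,3];uv=q@K.T;uv=uv[:,:2]/uv[:,2:]
    h=cv2.convexHull(uv.astype(np.float32))
    r=[cv2.pointPolygonTest(h,(float(x),float(y)),True)-.5 for x,y in P]
    return np.r_[r,(p-x0)/prior]
t=bot.sense()['tcp_pos'];x0=np.array([t[0]+.053,t[1]+.005,t[2]+.008,.094,0,0])
for pr in([.004,.002,.006,.01,.2,.005],[.002,.001,.01,.002,.3,.002]):
    r=least_squares(res,x0,args=(np.array(pr),),loss='soft_l1',diff_step=1e-3,x_scale=[.01,.01,.01,.1,.1,.1])
    print(np.round(r.x,4),r.cost, np.abs(r.fun[:-6]).mean())
for pitch in(-.08,-.04,0,.04):
    f=lambda p:res(np.r_[p[:4],pitch,p[4]],np.array([.004,.002,.006,.01,.2,.005]))
    r=least_squares(f,np.delete(x0,4),loss='soft_l1',diff_step=1e-3,x_scale=[.01,.01,.01,.1,.1]);print(pitch,r.cost)
E
```

```text
79
[ 0.5475 -0.2599  0.1305  0.0874 -0.      0.    ] 27.106392190540866 0.5160112553758185
[ 0.5323 -0.2752  0.1529  0.0946 -0.0519  0.    ] 22.34876295756418 0.6561664527129117
-0.08 25.62668221084926
-0.04 21.369342905405837
0 27.106993088107682
0.04 37.28077594213417
```

jog_arm([
  [[0,0,0,0,-0.035,0,1],[0,0,0.01,0,0,0,1],[0,0,0.02,0,0,0,1],[0,0,0.015,0,0,0,1],[0,0,0.008,0,0,0,1],[0,0,0.004,0,0,0,1],[0,0,0,0,0,0,1],[0,0,0,0,0,0,1]],
])

```text
clock: 14.3
tcp_pos: [0.4812, -0.2816, 0.0904]
eef_rot: [-0.047, 0.999, 0.0, 0.018]
contact_force: [0.6, -0.5, -1.5]
finger_gap: 0.0645
finger_force: 66.6
```

```bash
python3 - <<'E'
from h import *
s=bot.sense();print(s['tcp_pos'],s['contact_force'],s['eef_rot'])
A=cv2.resize(grab_frame('side')[180:300,240:390],(450,360),interpolation=cv2.INTER_CUBIC);B=cv2.resize(grab_frame('wrist'),(480,360))[:,:340]
cv2.imwrite('pics/s6.png',np.hstack([A,B])[...,::-1])
E
```

```text
[ 0.48115426 -0.28164019  0.09038101] [ 0.64820907 -0.51286132 -1.49408818] [-4.70871516e-02  9.98728733e-01  3.59404480e-04  1.79885931e-02]
```

View pics/s6.png

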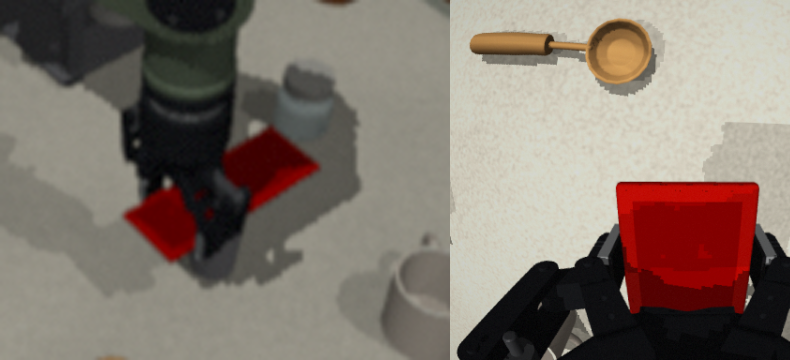

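The plate is just above the tumbler mouth and held symmetrically in the fingers. The jar, at (305,100), is clear of it.

jog_arm([
  [[0.002,0,0.002,0,0,0,1],[0,0,0.002,0,0,0,1],[0,0,0.002,0,0,0,1],[0,0,0,0,0,0,1]],
])

```text
clock: 14.9
tcp_pos: [0.4787, -0.2813, 0.0833]
eef_rot: [-0.047, 0.999, 0.001, 0.017]
contact_force: [-0.2, -0.1, -2.8]
finger_gap: 0.0646
finger_force: 66.6
```

jog_arm([
  [[0,0,0.001,0,0,0,1],[0,0,0.001,0,0,0,1],[0,0,0,0,0,0,1]],
])

```text
clock: 15.28
tcp_pos: [0.4789, -0.2814, 0.0815]
eef_rot: [-0.047, 0.999, 0.001, 0.017]
contact_force: [0.4, 0.1, -2.1]
finger_gap: 0.0647
finger_force: 66.6
```

jog_arm([
  [[0,0,0.001,0,0,0,1],[0,0,0,0,0,0,1]],
])

```text
clock: 15.52
tcp_pos: [0.4789, -0.2814, 0.0806]
eef_rot: [-0.047, 0.999, 0.001, 0.017]
contact_force: [-0.0, -0.2, -2.2]
finger_gap: 0.0643
finger_force: 66.6
```

jog_arm([
  [[0,0,0.001,0,0,0,1],[0,0,0,0,0,0,1]],
])

```text
clock: 15.78
tcp_pos: [0.4789, -0.2813, 0.0795]
eef_rot: [-0.047, 0.999, 0.001, 0.017]
contact_force: [0.1, 1.0, -1.8]
finger_gap: 0.064
finger_force: 66.6
```

jog_arm([
  [[0,0,0.001,0,0,0,1],[0,0,0,0,0,0,1]],
])

```text
clock: 16.02
tcp_pos: [0.479, -0.2814, 0.0785]
eef_rot: [-0.047, 0.999, 0.001, 0.017]
contact_force: [-0.5, -0.4, -1.2]
finger_gap: 0.0643
finger_force: 66.6
```

jog_arm([
  [[0,0,0.001,0,0,0,1],[0,0,0,0,0,0,1]],
])

```text
clock: 16.27
tcp_pos: [0.479, -0.2814, 0.0775]
eef_rot: [-0.047, 0.999, 0.001, 0.017]
contact_force: [0.1, 0.4, -2.3]
finger_gap: 0.0642
finger_force: 66.6
```

jog_arm([
  [[0,0,0.001,0,0,0,1],[0,0,0,0,0,0,1]],
])

```text
clock: 16.52
tcp_pos: [0.4793, -0.2815, 0.077]
eef_rot: [-0.047, 0.999, 0.001, 0.018]
contact_force: [-1.2, 0.1, 1.6]
finger_gap: 0.0644
finger_force: 66.9
```

jog_arm([
  [[0,0,0.001,0,0,0,1],[0,0,0,0,0,0,1]],
])

```text
clock: 16.77
tcp_pos: [0.4795, -0.2817, 0.0766]
eef_rot: [-0.047, 0.999, 0.0, 0.018]
contact_force: [-2.5, 1.1, 5.5]
finger_gap: 0.0643
finger_force: 67.3
```

jog_arm([
  [[0,0,-0.001,0,0,0,1],[0,0,0,0,0,0,1],[0,0,0,0,0,0,-1],[0,0,0,0,0,0,-1],[0,0,0,0,0,0,-1],[0,0,0,0,0,0,-1],[0,0,0,0,0,0,-1]],
])

```text
clock: 17.65
tcp_pos: [0.4791, -0.2814, 0.0766]
eef_rot: [-0.047, 0.999, 0.001, 0.017]
contact_force: [-0.1, 0.0, 1.0]
finger_gap: 0.0852
finger_force: 0.0
```

```bash
python3 - <<'E'
from h import *
s=bot.sense();print(s['tcp_pos'],s['contact_force'],s['finger_gap'])
A=cv2.resize(grab_frame('side')[180:300,240:390],(450,360),interpolation=cv2.INTER_CUBIC);B=cv2.resize(grab_frame('wrist'),(480,360))[:,:340]
cv2.imwrite('pics/s7.png',np.hstack([A,B])[...,::-1])
E
```

```text
[ 0.47914074 -0.28141972  0.07661516] [-0.13723433  0.02721254  1.0389642 ] 0.0852430449574216
```

View pics/s7.png

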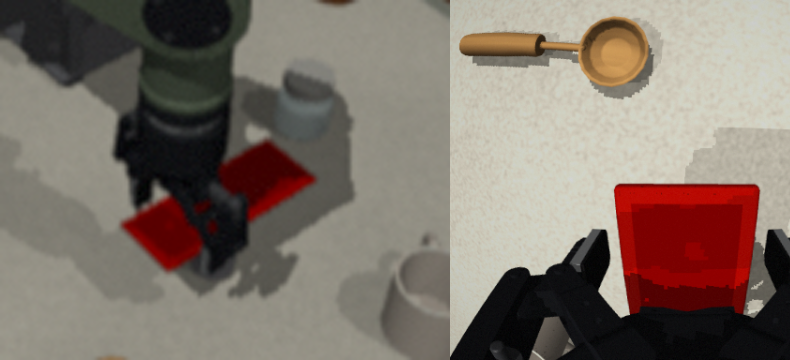

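The plate rests on the tumbler and both fingers are clear of its sides. Next I withdraw straight up, then back.

jog_arm([
  [[0,0,-0.005,0,0,0,-1],[0,0,-0.015,0,0,0,-1],[0,0,-0.03,0,0,0,-1],[0,0,-0.05,0,0,0,-1],[0.05,0,-0.04,0,0,0,-1],[0.05,0.06,-0.02,0,0,0,-1],[0,0.06,0,0,0,0,-1],[0,0.06,0,0,0,0,-1]],
])

```text
clock: 18.75
tcp_pos: [0.3707, -0.1235, 0.2297]
eef_rot: [-0.046, 0.999, -0.0, 0.019]
contact_force: [2.0, -0.4, -0.1]
finger_gap: 0.0856
finger_force: 0.0
```

jog_arm([
  [[0,0.06,0,0,0,0,-1],[0,0.06,0,0,0,0,-1],[0,0.06,0,0,0,0,-1],[0,0,0,0,0,0,-1],[0,0,0,0,0,0,-1],[0,0,0,0,0,0,-1]],
])

```text
clock: 19.5
tcp_pos: [0.3545, 0.0535, 0.2285]
eef_rot: [-0.046, 0.999, 0.001, 0.018]
contact_force: [-1.0, 0.5, 0.1]
finger_gap: 0.0849
finger_force: 0.0
```

```bash
python3 - <<'E'
from h import *
print(bot.sense()['tcp_pos'])
a=grab_frame('side');b=grab_frame('top')
print(redrect('top',b,.092,(300,100,380,260)),redrect('side',a,.092,(240,180,400,300)))
for d in nets.outline_of('top','tumbler')[:1]: print(d['conf'],d['bbox'])
A=cv2.resize(a[180:300,240:390],(450,360),interpolation=cv2.INTER_CUBIC);B=cv2.resize(b[90:240,290:420],(312,360),interpolation=cv2.INTER_CUBIC)
cv2.imwrite('pics/s8.png',np.hstack([A,B])[...,::-1])
E
```

```text
[0.3544949  0.05345327 0.22848702]
(array([ 530.8, -274.9]), array([173. ,  61.4]), 5.45) (array([ 529.9, -280.9]), array([175.7,  64.8]), 5.14)
```

View pics/s8.png

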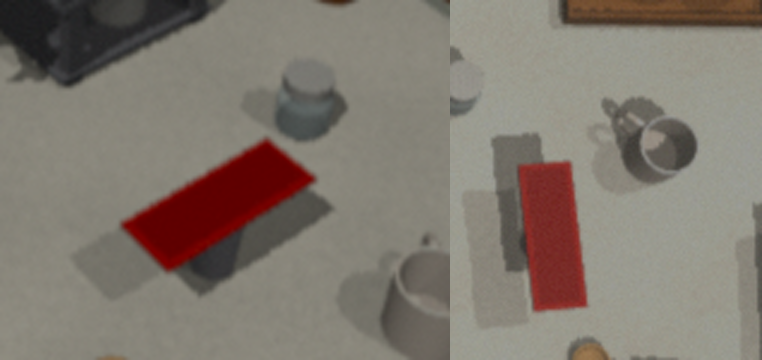

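The plate lies level on the tumbler. In both views its centre matches the rim centre to within about 3 mm.

```bash
python3 -c "
from bench import *
print(sign_off())"
```

```text
the job is handed in; nothing more can be done
None
```

The red plate is lying level on the tumbler, released and centred to within about 3 mm in both camera views; the job was handed in at about 20 s, but `sign_off()` returned no verdict.

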